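# Hang the drying hangers on the rail

## Task

Pull the orange and the turquoise rail hanger straight up out of their spring-catch stands and hang each over the long drying rail, one on either side of the grey sponge caddy that already hangs there: the orange one on the radiator side (the robot's left, +y), the turquoise one on the other side. Lower them on gently, never dropping them, so that they straddle the bar squarely, hang straight by their crowns and stay clear of the caddy and the rail's posts, then let go; leave the caddy and everything else on the counter where it is.

Things in the scene. Friction and masses are not known exactly. Their poses are not given: they have to be found in the camera images.
- hanger_turquoise: Turquoise rigid rail hanger, about 180 g: inverted U 116 (x) x 36 (y) x 145 high, alike after a half turn. Origin: centre of the underside, at foot level; z up. Legs 64 apart inside along x, narrowed to 54 by ridges at z 45; J hooks at the feet. Pitched crown, inner apex at z 90, straddles a bar along own y; on a 16 mm bar the origin hangs 81 below the bar's centre line. Bottom-heavy.
- hanger_orange: Orange rigid rail hanger, about 180 g: inverted U 116 (x) x 36 (y) x 145 high, alike after a half turn. Origin: centre of the underside, at foot level; z up. Legs 64 apart inside along x, narrowed to 54 by ridges at z 45; J hooks at the feet. Pitched crown, inner apex at z 90, straddles a bar along own y; on a 16 mm bar the origin hangs 81 below the bar's centre line. Bottom-heavy.
- hanger_turquoise_tab (a point): Grip point, in the middle of the flat tab on top of the turquoise hanger, 122 above its origin. Tab 12 thick (own x) x 36 wide (own y), from z 96 to z 145: pinch it across own x from above.
- hanger_orange_tab (a point): Grip point, in the middle of the flat tab on top of the orange hanger, 122 above its origin. Tab 12 thick (own x) x 36 wide (own y), from z 96 to z 145: pinch it across own x from above.
- dock_t: Fixed stand of the turquoise hanger: black base 100 x 75 x 10, steel bar along own y, 66 long, dia 16, centre 105 high, on an upright web. Two white sprung rollers beside the web catch on the ridges inside the draped hanger's legs; a straight upward pull of 6-15 N frees it in the first 10 mm, and its feet clear the bar after 100 mm of lift. Origin: centre of the underside.
- dock_o: Fixed stand of the orange hanger: black base 100 x 75 x 10, steel bar along own y, 66 long, dia 16, centre 105 high, on an upright web. Two white sprung rollers beside the web catch on the ridges inside the draped hanger's legs; a straight upward pull of 6-15 N frees it in the first 10 mm, and its feet clear the bar after 100 mm of lift. Origin: centre of the underside.
- rail: Long fixed drying rail beyond the stands: steel bar along own y, 460 long, dia 16, bar centre 140 above the counter, on two dark posts (dia 18, 149 high) at own y = +230 and -230, with black feet 110 x 40 x 10. Origin: on the counter below the bar's middle. +y end is the robot's left, nearest the cast-iron radiator.
- caddy: Grey sponge caddy, a rigid saddle draped over the rail, loose: 124 (own x) x 70 (own y, along the bar) x 96 high, with a trough and a sponge on each side. Origin: centre of the underside, 81 below the bar's centre; own y points the same way as the rail's. Hangs up to 80 either way from the rail's middle. Must stay put.
- kettle: Turquoise kettle, body dia 160, 223 high to the top of its black arched handle; spout reaches 124 out along own x. Origin: centre of the underside. Bystander.
- bowl: Stainless mixing bowl, dia 190, 85 high. Origin: centre of the underside. Bystander.
- bottle: Empty clear plastic bottle with a blue cap, dia 66, 190 high, light. Origin: centre of the underside. Bystander, in the row of the stands.
- mug: White mug, dia 82, 95 high, handle reaching about 75 out along own y. Origin: centre of the underside. Bystander, in the row of the stands.
Things that resemble listed ones, but are neither listed nor needed, are in the scene too. What is meant by the hanger_orange is not blue, and is the smaller of those in its own colour. Several things have the shape of the hanger_turquoise; the one meant has the colours described above.

How it is judged:
By the outcome, as a careful person would: the job done as asked, in the order asked, and still so for the second after the job is handed in, with the robot touching nothing.
It also fails if it takes over 61 s, if anything falls off the work surface, if the arm or the gripper's body presses on something with over 40 N, if the wrist force passes 120 N, or if a joint passes its speed limit or range.

## Robot

A 6-joint arm with a two-finger parallel gripper is mounted at the origin on the work surface. World frame = base frame: x ahead of the robot, y to its left, z up, the work surface at z = 0. Lengths are in mm, angles in rad, forces in N, time in s.
With the tool pointing down it reaches from about 275 to 1000 mm from the base axis. Payload 8.4 kg.
Tool frame: the origin (TCP) lies at the very end of the fingers, on their centre line; the grasp point (between the pads) lies 19 mm behind it; z points along the fingers, y is the line along which they close (so a half turn about z gives the same grasp; the last joint's range is limited). The gripper opens to 85 mm and grips with 20 to 120 N. Pads are 22 mm wide; open, the fingers measure 114 mm over their backs; the gripper's body (76 mm by 85 mm) begins 54 mm behind the grasp point. The pads swing forward as they close: fully open they stand 13 mm farther back than shut.
Start: joints at [-1.323, 0.353, 1.633, -0, 1.155, -0.002], TCP at [154.505, -605.604, 231.281] pointing down, gripper open.
Joint ranges: [-2.63, 2.63], [-0.92, 2.1], [0.06, 2.66], [-1.3, 4.44], [0, 2.69], [-3.02, 3.02]. Speed limits (rad/s): [2.22, 2.22, 2.79, 3.14, 3.14, 3.14].

## Interface

Orientations are given as [roll, pitch, yaw] about the fixed x, y, z axes, in that order (R = Rz(yaw) Ry(pitch) Rx(roll)).
In Python, from rig import telemetry, imaging, r gives the robot as it stands. The module is installed in compiled form; this text tells all that it offers.
- The arm moves only by the tool step_arm, never from a script. Its argument "moves" is a list of rows, each a list of 3 entries, a list of its own where there are three numbers: the turn, a rotation vector about the tool's x, y, z scaled (see below), then the shift along the tool's x, y, z scaled (see below), then the opening, from -1 (shut) to 1 (fully open). A call has 1 to 8 rows; each row is the pose to reach, as a shift and turn from the pose commanded when the call began, along the tool's axes at that moment; what a row does not reach only later rows make up. The controller multiplies each number of a shift by 200 mm and each number of a turn by 45 degrees. A row lasts 1/10 s, in which the tool goes at most 50 mm and 8.59 degrees, less where a joint would pass 70% of its speed; a pose out of reach is approached as far as the arm can. A call with a number of a shift or a turn outside -1 to 1 is refused whole. A call with a gripper value outside its range is refused whole. The fingers move at their own pace and stop on an object; "squeeze" is the grip in N (left out, the last holds). Time passes only in rows, so rows that repeat a pose let the fingers close. It gives the time, the measured TCP pose, the force, the opening and the grip force at its end, in the units of the state.
- telemetry.sense(): the state, without advancing time (a new reading comes with each control period).
- imaging.grab_frame(name): name is "side" or "top"; returns the picture (480x640x3 uint8, red, green, blue); there is no depth.
- imaging.calibration(name): a dict with "fx", "fy", "cx", "cy" (pixels), "cam_to_world" (4x4, takes a point from camera to world coordinates). Camera axes: x right, y up, looking along -z (the intrinsics and any distortion apply to the point x, -y, -z); pixel columns grow to the right and rows downward; lengths in mm; the calibration is good to about 2 mm. A picture is of the moment at which its call begins. calibration takes no time and is no camera call.
- r.sign_off(): hands the job in; it is judged then, once.
Trained networks look in the newest picture that a camera, given by its name, has taken for a name from the list of things; names that differ only in an ending like _2 or _b are one class to them, and where a whole thing is asked for, a point or a joint stands for the part that bears it (a point fixed in the world has none). Each returns a list of dicts, best first, with "conf" (0 to 1); they miss things now and then, are a little off and sometimes report something else, mostly with a low value. They report only what shows in the picture. A call takes as long as a camera call. They do not tell look-alikes from the thing itself.
- imaging.recognise(camera, name): "extent" ([left, top, width, height] in pixels, round what is visible of it).
- imaging.mark_of(camera, name): "xy" ([column, row] in pixels: a listed point, or the origin of a listed thing).
The state is a dict: "clock": time; "qpos": joint angles; "qvel": joint speeds; "joint_efforts": joint torques, N m; "eef_pos": TCP position; "tcp_rot": TCP orientation; "contact_force": force on the tool from outside, world axes, zero at the start; "wrist_torque": the same for the moment, N m; "opening": opening from 0.0 (shut) to 1.0 (fully open); "grasp_force": force on a finger pad.
Only numpy, scipy, OpenCV 4.12 (cv2) and the standard library are available. Lean on these libraries where they do the work, as an engineer would, in place of code of your own. Each camera call takes 0.05 s, during which the arm holds its last target. There are 200 camera calls.

## Working session

There is one attempt and no reset: what is moved stays moved. The work goes in short steps, Python scripts to look and compute and a tool call to move; the robot and the scene stay as the last step left them, time stands still between calls to the robot, and variables do not carry over. Pictures are saved under pics/ and viewed, at most 10 in all, crops included, and the job is handed in when it is done.

Besides the shell and the picture viewer there is one more tool, called after "Call:" in YAML: its name, and indented under it one key for each argument. step_arm: Moves the arm, as the interface text tells. Its arguments: {"type":"object","properties":{"moves":{"type":"array"},"squeeze":{"type":"number"}},"required":["moves"]}

```bash
mkdir -p pics
python3 - <<'E'
from rig import telemetry, imaging, r
import cv2
s=telemetry.sense(); print(s)
for c in("side","top"):
    im=imaging.grab_frame(c); cv2.imwrite(f"pics/{c}0.png",im[:,:,::-1]); k=imaging.calibration(c); print(c,k)
    for n in("hanger_turquoise_tab","hanger_orange_tab","dock_t","dock_o","rail","caddy","hanger_orange","hanger_turquoise"):
        print(n,[(round(d["conf"],2),[round(v) for v in d["xy"]]) for d in imaging.mark_of(c,n)])
E
```

```text
{'clock': 0.0, 'qpos': array([-1.32338734e+00,  3.53642949e-01,  1.63412460e+00, -2.91449897e-05,
        1.15523894e+00, -2.39949015e-03]), 'qvel': array([-1.60212708e-03,  9.91370616e-04,  1.88361585e-03,  9.48177912e-05,
       -7.87996311e-04, -1.57614545e-03]), 'joint_efforts': array([-7.49722996e-03, -6.05253839e+01, -3.42063832e+01, -2.55535442e-04,
        9.46454820e-03,  2.02545078e-05]), 'eef_pos': array([ 154.38453079, -605.13323203,  230.569028  ]), 'tcp_rot': array([-3.14017876e+00,  2.32552869e-05,  2.49820277e-01]), 'contact_force': array([-0.8250671 ,  0.45909807,  0.4693922 ]), 'wrist_torque': array([ 0.02232063, -0.02291355, -0.0118332 ]), 'grasp_force': 0.0, 'opening': 1.0025106515331774}
side {'fx': 536.7581292688258, 'fy': 536.7581292688258, 'cx': 317.8653309247876, 'cy': 244.1917653491266, 'cam_to_world': array([[-8.33397652e-01,  2.77037100e-01, -4.78224633e-01,
        -7.69809579e+01],
       [-5.52673185e-01, -4.16440583e-01,  7.21893061e-01,
         9.06993497e+02],
       [ 8.39014950e-04,  8.65925913e-01,  5.00171580e-01,
         7.46777570e+02],
     
[... 752 characters left out ...]
0e-01,  1.80430073e-02,  2.12682716e-02,
         1.15341710e+01],
       [ 2.29780135e-02,  1.00550642e-01,  9.94666567e-01,
         1.52522425e+03],
       [ 0.00000000e+00,  0.00000000e+00,  0.00000000e+00,
         1.00000000e+00]])}
hanger_turquoise_tab [(0.76, [422, 268]), (0.56, [372, 144])]
hanger_orange_tab [(0.68, [352, 262]), (0.6, [479, 301]), (0.56, [415, 332]), (0.16, [466, 220])]
dock_t [(0.64, [350, 264]), (0.63, [409, 268])]
dock_o [(0.64, [350, 264]), (0.63, [409, 268])]
rail [(0.77, [306, 210]), (0.19, [352, 267])]
caddy [(0.77, [303, 202])]
hanger_orange [(0.72, [351, 264]), (0.66, [404, 326]), (0.66, [464, 302])]
hanger_turquoise [(0.79, [408, 265]), (0.55, [364, 154])]
```

View pics/side0.png

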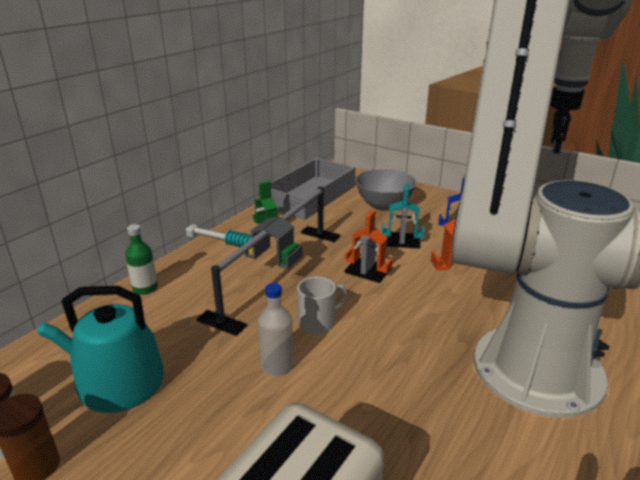

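View pics/top0.png

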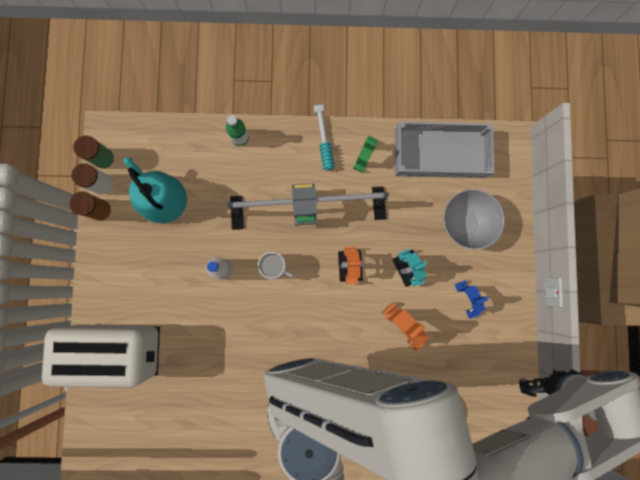

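Candidates: orange at side (370,245)/top (351,264), standing on a black dock; a second orange at side (455,245)/top (405,326), larger and free-standing. For turquoise shape: turquoise on a dock at side (404,215)/top (410,267), green at top (366,154), blue at top (471,298). The ones on docks fit; I'll confirm with a crop.

Run:
```python
import cv2, numpy as np
t=cv2.imread("pics/top0.png");s=cv2.imread("pics/side0.png")
a=cv2.resize(t[235:345,330:440],(400,400),interpolation=cv2.INTER_CUBIC)   # 3.636x
b=cv2.resize(s[175:285,335:445],(400,400),interpolation=cv2.INTER_CUBIC)
cv2.imwrite("pics/crop1.png",np.hstack([a,b]))
```

```text
(no output)
```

View pics/crop1.png

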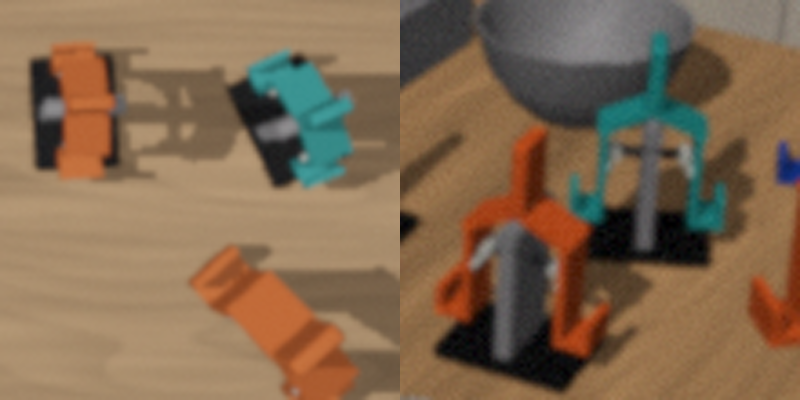

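The crop shows the orange and the turquoise hanger each draped over a black-based stand. The second orange, larger and without a stand, is a decoy. Now I'll fit their poses in both views and intersect the rail's bar lines.

```bash
cat > lib.py <<'E'
import cv2, numpy as np
from rig import telemetry, imaging, r
from scipy.optimize import minimize
K={c:imaging.calibration(c) for c in("side","top")}
def proj(c,P):
    k=K[c];M=np.linalg.inv(k["cam_to_world"]);p=np.atleast_2d(P)@M[:3,:3].T+M[:3,3]
    return np.c_[k["cx"]+k["fx"]*p[:,0]/-p[:,2],k["cy"]-k["fy"]*p[:,1]/-p[:,2]]
def ray(c,uv):
    k=K[c];d=np.array([(uv[0]-k["cx"])/k["fx"],-(uv[1]-k["cy"])/k["fy"],-1.]);T=k["cam_to_world"]
    return T[:3,3],T[:3,:3]@d/np.linalg.norm(d)
def prism(xz,w=18): return [np.array([[x,y,z] for x,z in xz for y in(-w,w)],float)]
HANG=[]
for s in(1,-1):
    for q in([(32,0),(40,0),(40,80),(32,80)],[(40,0),(58,0),(58,8),(40,8)],[(51,0),(58,0),(58,28),(51,28)],
             [(32,72),(40,72),(0,100),(0,90),(40,80)]): HANG+=prism([(s*x,z) for x,z in q])
HANG+=prism([(-6,92),(6,92),(6,145),(-6,145)])
S=4
def T(p,P):  # p=x,y,z,yaw
    c,s=np.cos(p[3]),np.sin(p[3]); return P@np.array([[c,-s,0],[s,c,0],[0,0,1]]).T+p[:3]
def render(c,p,parts):
    m=np.zeros((480*S,640*S),np.uint8)
    for P in parts:
        h=cv2.convexHull(((proj(c,T(p,P))+.5)*S).round().astype(np.int32)); cv2.fillConvexPoly(m,h,255)
    return cv2.resize(m,(640,480),interpolation=cv2.INTER_AREA)/255.
def fit(p0,masks,parts=HANG,cams=("side","top")):
    sc=np.array([10,10,10,.15])
    f=lambda q:sum(np.abs(render(c,p0+q*sc,parts)-masks[c]).sum()/masks[c].sum() for c in cams)
    best=None
    for y in(-2,0,2):
        q=minimize(f,[0,0,0,y],method="Nelder-Mead",options=dict(initial_simplex=np.vstack([[0,0,0,y]]+[np.array([0,0,0,y])+1.5*e for e in np.eye(4)]),maxiter=250,xatol=.01,fatol=1e-4))
        if best is None or q.fun<best.fun: best=q
    return p0+best.x*sc,best.fun
def hue(im,lo,hi,box,smin=110,vmin=50):
    h=cv2.cvtColor(im,cv2.COLOR_RGB2HSV).astype(int); m=(h[...,0]>=lo)&(h[...,0]<=hi)&(h[...,1]>smin)&(h[...,2]>vmin)
    o=np.zeros(m.shape);x,y,w,H=box;o[y:y+H,x:x+w]=m[y:y+H,x:x+w];return o
def tri(a,b):
    (o,d),(O,D)=ray("side",a),ray("top",b); t=np.linalg.lstsq(np.c_[d,-D],O-o,rcond=None)[0]
    return (o+t[0]*d+O+t[1]*D)/2,np.linalg.norm(o+t[0]*d-O-t[1]*D)
E
cat > m1.py <<'E'
from lib import *
im={c:imaging.grab_frame(c) for c in K}
mo={"side":hue(im["side"],2,12,(340,205,58,75),165),"top":hue(im["top"],2,12,(336,240,34,50),150)}
mt={"side":hue(im["side"],78,98,(380,180,50,70),80),"top":hue(im["top"],78,98,(392,240,40,55),80)}
for n,m,a,b in(("o",mo,(370,220),(352,262)),("t",mt,(405,194),(422,268))):
    P,e=tri(a,b);print(n,"tab",P.round(1),round(e,1),[int(m[c].sum()) for c in K])
    for y0 in((0,-.5,.5)):
        p,f=fit(np.array([P[0],P[1],P[2]-122,y0]),m); print(p.round(2),round(f,3))
# rail bar lines
pl=[];
for c,cols in(("top",list(range(250,288))+list(range(322,368))),("side",list(range(226,244))+list(range(296,316)))):
    h=cv2.cvtColor(im[c],cv2.COLOR_RGB2HSV).astype(float); pts=[]
    for u in cols:
        e=(205+(u-235)*-.055) if c=="top" else 268+(u-216)*(188-268)/105.
        v=np.arange(int(e)-9,int(e)+10);w=np.clip(90-h[v,u,1],0,60);
        if w.sum()>50: pts.append((u,(v*w).sum()/w.sum()))
    pts=np.array(pts);k,b0=np.polyfit(pts[:,0],pts[:,1],1)
    res=pts[:,1]-k*pts[:,0]-b0;g=abs(res)<1;k,b0=np.polyfit(pts[g,0],pts[g,1],1);print(c,k,b0,g.sum(),len(pts),res[g].std())
    A=ray(c,(cols[0],k*cols[0]+b0));B=ray(c,(cols[-1],k*cols[-1]+b0));n=np.cross(A[1],B[1]);n/=np.linalg.norm(n);pl.append((n,n@A[0]))
d=np.cross(pl[0][0],pl[1][0]);d/=np.linalg.norm(d);d*=np.sign(d[1])
for y in(-200,0,200):print("bar",np.linalg.solve(np.array([pl[0][0],pl[1][0],[0,1,0]]),[pl[0][1],pl[1][1],y]).round(1))
for c,a in(("caddy",((274,259),(303,202))),("postL",((216,268),(235,205))),("postR",((321,188),(381,197)))):print(c,tri(*a))
vis=im["side"].copy()
E
python3 m1.py
```

```text
o tab [ 454.8 -120.   150.2] 3.5 [1016, 496]
[ 4.5547e+02 -1.2570e+02  2.3130e+01  9.0000e-02] 0.336
[ 4.5542e+02 -1.2565e+02  2.3340e+01  9.0000e-02] 0.335
[ 4.5501e+02 -1.2505e+02  2.4110e+01  9.0000e-02] 0.339
t tab [ 448.7 -321.7  143.2] 13.2 [555, 513]
[ 4.5085e+02 -3.1240e+02  2.5750e+01  4.3000e-01] 0.464
[ 4.5071e+02 -3.1220e+02  2.6210e+01  4.2000e-01] 0.462
[ 4.5091e+02 -3.1215e+02  2.5820e+01  4.4000e-01] 0.463
top -0.0653964613918824 219.77361170493842 84 84 0.09509710994423219
side -0.7830488374074592 438.57359475030626 38 38 0.2926936092682017
bar [ 655.  -200.   151.1]
bar [638.3   0.  147.6]
bar [621.7 200.  144. ]
caddy (array([643.68597925,  24.40895591,  50.10979019]), np.float64(9.448727253384158))
postL (array([622.93019546, 228.94387141, 138.06942034]), np.float64(10.187246257127311))
postR (array([ 647.87275951, -202.11916525,  155.91785296]), np.float64(0.07328120914337814))
```

```bash
cat > m2.py <<'E'
from lib import *
im={c:imaging.grab_frame(c) for c in K}
def onz(c,uv,z):
    o,d=ray(c,uv);return (o+d*(z-o[2])/d[2])
h=cv2.cvtColor(im["top"],cv2.COLOR_RGB2HSV)
for n,(x,y,w,H) in(("footL",(226,190,22,42)),("footR",(368,180,24,42))):
    m=(h[y:y+H,x:x+w,2]<55);v,u=np.nonzero(m);print(n,m.sum(),u.min()+x,u.max()+x,onz("top",(u.mean()+x,v.mean()+y),10).round(1), onz("top",((u.min()+u.max())/2+x,(v.min()+v.max())/2+y),10).round(1))
print("railmark",onz("top",(306,210),0),"caddymark",onz("top",(303,202),59),onz("side",(274,259),59), "caddy top centre",onz("top",(304,203.5),150))
o=np.array([455.3,-125.5,23.5,.09]);t=np.array([450.8,-312.3,25.9,.43])
tiles=[]
for c,p,(x,y) in(("top",o,(330,240)),("side",o,(340,200)),("top",t,(385,240)),("side",t,(375,175))):
    b=cv2.cvtColor(im[c],cv2.COLOR_RGB2BGR)
    b=cv2.resize(b[y:y+75,x:x+75],(400,400)[:2],interpolation=cv2.INTER_CUBIC)[:,:400]
    for P in HANG:
        q=cv2.convexHull(((proj(c,T(p,P))+.5-[x,y])*400/75).astype(np.int32)); cv2.polylines(b,[q],True,(255,255,255),1)
    tiles.append(cv2.resize(b,(300,300)))
cv2.imwrite("pics/ov1.png",np.vstack([np.hstack(tiles[:2]),np.hstack(tiles[2:])]))
E
python3 m2.py
```

```text
footL 283 231 243 [610.8 239.   10. ] [618.3 238.3  10. ]
footR 263 373 385 [ 649.3 -218.8   10. ] [ 658.3 -218.4   10. ]
railmark [630.73701809  17.3049815    0.        ] caddymark [646.09848511  26.89789288  59.        ] [629.90215278  34.04914964  59.        ] caddy top centre [625.19610544  22.93660294 150.        ]
```

View pics/ov1.png

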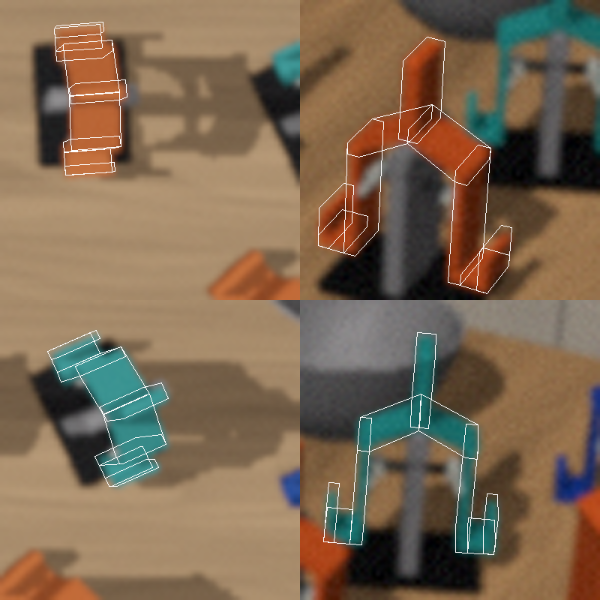

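The overlay shows both fitted models lying right on the hangers in both views, so the poses are good. The plan is to place orange at y≈145 and turquoise at y≈-110 on the bar, at yaw 0.087.

```bash
cat > go.py <<'E'
import sys, numpy as np
from rig import telemetry
from scipy.spatial.transform import Rotation as Ro
s=telemetry.sense();x,y,z,yaw=map(float,sys.argv[1:5])
R=Ro.from_euler("xyz",s["tcp_rot"]);t=Ro.from_euler("xyz",[np.pi,0,yaw])
d=R.inv().apply(np.array([x,y,z])-s["eef_pos"])/200;w=(R.inv()*t).as_rotvec()/(np.pi/4)
n=max(1,abs(d).max(),abs(w).max())
print("shift",d.round(3),"turn",w.round(3),"n",round(n,2),"clipped shift",(d/n).round(3),"turn",(w/n).round(3),"clock",s["clock"],"F",s["contact_force"].round(1),"pos",s["eef_pos"].round(1),s["tcp_rot"].round(3),round(s["opening"],2))
E
python3 go.py 455.3 -125.5 240 1.66
```

```text
shift [ 2.051 -1.954 -0.044] turn [ 0.     0.    -1.795] n 2.05 clipped shift [ 1.    -0.953 -0.021] turn [ 0.     0.    -0.875] clock 1.1 F [ 0.4  0.  -0.4] pos [ 154.5 -605.6  231.3] [3.142 0.    0.25 ] 1.0
```

Call:
step_arm:
  moves:
    - [[0,0,-0.875],[1.0,-0.95,-0.15],1]
    - [[0,0,-0.875],[1.0,-0.95,-0.15],1]
    - [[0,0,-0.875],[1.0,-0.95,-0.15],1]
    - [[0,0,-0.875],[1.0,-0.95,-0.15],1]
    - [[0,0,-0.875],[1.0,-0.95,-0.15],1]
    - [[0,0,-0.875],[1.0,-0.95,-0.15],1]
    - [[0,0,-0.875],[1.0,-0.95,-0.15],1]

```text
clock: 1.8
eef_pos: [302.9, -369.6, 262.0]
tcp_rot: [3.141, -0.001, 0.94]
contact_force: [-0.4, 0.5, 0.4]
opening: 0.995
grasp_force: 0.0
```

```bash
python3 go.py 455.3 -125.5 240 1.66
```

```text
shift [ 1.435 -0.104  0.111] turn [ 0.001 -0.    -0.916] n 1.43 clipped shift [ 1.    -0.072  0.077] turn [ 0.001 -0.    -0.639] clock 1.8 F [-0.4  0.5  0.4] pos [ 302.9 -369.6  262. ] [ 3.141e+00 -1.000e-03  9.400e-01] 0.99
```

Call:
step_arm:
  moves:
    - [[0,0,-0.91],[1.0,-0.07,0],1]
    - [[0,0,-0.91],[1.0,-0.07,0],1]
    - [[0,0,-0.91],[1.0,-0.07,0],1]
    - [[0,0,-0.91],[1.0,-0.07,0],1]
    - [[0,0,-0.91],[1.0,-0.07,0],1]
    - [[0,0,-0.91],[1.0,-0.07,0],1]

```text
clock: 2.4
eef_pos: [409.1, -202.0, 261.3]
tcp_rot: [-3.142, 0.0, 1.656]
contact_force: [0.9, 0.4, -0.1]
opening: 1.004
grasp_force: 0.0
```

```bash
python3 go.py 455.3 -125.5 200 1.66
```

```text
shift [0.361 0.263 0.306] turn [-0.     0.    -0.005] n 1 clipped shift [0.361 0.263 0.306] turn [-0.     0.    -0.005] clock 2.4 F [ 0.9  0.4 -0.1] pos [ 409.1 -202.   261.3] [-3.142  0.     1.656] 1.0
```

Call:
step_arm:
  moves:
    - [[0,0,-0.005],[0.361,0.263,0.1],1]
    - [[0,0,-0.005],[0.361,0.263,0.2],1]
    - [[0,0,-0.005],[0.361,0.263,0.3],1]
    - [[0,0,-0.005],[0.361,0.263,0.3],1]
    - [[0,0,-0.005],[0.361,0.263,0.3],1]

```text
clock: 2.9
eef_pos: [454.7, -127.6, 201.5]
tcp_rot: [-3.141, 0.0, 1.652]
contact_force: [0.5, -0.4, -0.4]
opening: 0.998
grasp_force: 0.0
```

```bash
python3 go.py 455.3 -125.5 127.5 1.66
```

```text
shift [0.01  0.004 0.37 ] turn [-0.001  0.    -0.01 ] n 1 clipped shift [0.01  0.004 0.37 ] turn [-0.001  0.    -0.01 ] clock 2.9 F [ 0.5 -0.4 -0.4] pos [ 454.7 -127.6  201.5] [-3.141  0.     1.652] 1.0
```

Descend, then close.

Call:
step_arm:
  moves:
    - [[0,0,-0.01],[0.01,0.004,0.15],1]
    - [[0,0,-0.01],[0.01,0.004,0.28],1]
    - [[0,0,-0.01],[0.01,0.004,0.36],1]
    - [[0,0,-0.01],[0.01,0.004,0.36],1]
    - [[0,0,-0.01],[0.01,0.004,0.36],0.2]
    - [[0,0,-0.01],[0.01,0.004,0.36],-0.3]
    - [[0,0,-0.01],[0.01,0.004,0.36],-0.6]
    - [[0,0,-0.01],[0.01,0.004,0.36],-1]
  squeeze: 60

```text
clock: 3.7
eef_pos: [456.2, -124.6, 130.1]
tcp_rot: [3.14, 0.001, 1.663]
contact_force: [-0.1, 0.3, -0.3]
opening: 0.331
grasp_force: 0.0
```

Call:
step_arm:
  moves:
    - [[0,0,0],[0,0,0],-1]
    - [[0,0,0],[0,0,0],-1]
    - [[0,0,0],[0,0,0],-1]
    - [[0,0,0],[0,0,0],-1]
    - [[0,0,0],[0,0,0],-1]

```text
clock: 4.2
eef_pos: [454.8, -124.4, 129.8]
tcp_rot: [-3.14, 0.0, 1.664]
contact_force: [-6.4, -1.0, 11.4]
opening: 0.134
grasp_force: 58.3
```

```bash
python3 go.py 455.3 -125.5 290 1.66
```

```text
shift [-0.006  0.    -0.801] turn [-0.002  0.     0.005] n 1 clipped shift [-0.006  0.    -0.801] turn [-0.002  0.     0.005] clock 4.2 F [-6.4 -1.  11.4] pos [ 454.8 -124.4  129.8] [-3.14   0.     1.664] 0.13
```

Call:
step_arm:
  moves:
    - [[0,0,0],[0,0,-0.03],-1]
    - [[0,0,0],[0,0,-0.06],-1]
    - [[0,0,0],[0,0,-0.1],-1]
    - [[0,0,0],[0,0,-0.2],-1]
    - [[0,0,0],[0,0,-0.4],-1]
    - [[0,0,0],[0,0,-0.6],-1]
    - [[0,0,0],[0,0,-0.8],-1]
    - [[0,0,0],[0,0,-0.8],-1]
  squeeze: 80

```text
clock: 5.0
eef_pos: [458.7, -125.0, 295.4]
tcp_rot: [3.132, 0.003, 1.664]
contact_force: [-0.7, 0.0, -1.4]
opening: 0.127
grasp_force: 78.9
```

Call:
step_arm:
  moves:
    - [[0,0,0],[0,0,0],-1]
    - [[0,0,0],[0,0,0],-1]

```text
clock: 5.2
eef_pos: [455.0, -124.1, 288.4]
tcp_rot: [-3.14, -0.001, 1.664]
contact_force: [0.9, 0.4, -1.5]
opening: 0.13
grasp_force: 79.0
```

```bash
cat > m3.py <<'E'
from lib import *
import sys
# held-hanger pose: argv = colour
col=sys.argv[1];s=telemetry.sense();e=s["eef_pos"]
im={c:imaging.grab_frame(c) for c in K}
p0=np.array([e[0],e[1],e[2]-103,s["tcp_rot"][2]-np.pi/2]);m={}
for c in K:
    q=np.vstack([proj(c,T(p0,P)) for P in HANG]);lo=(q.min(0)-6).astype(int);w=(q.max(0)+6).astype(int)-lo
    m[c]=hue(im[c],2,12,(*lo,*w),150 if c=="top" else 165) if col=="o" else hue(im[c],78,98,(*lo,*w),80)
    print(c,lo,w,m[c].sum())
cams=sys.argv[2].split(",") if len(sys.argv)>2 else ("side","top")
p,f=fit(p0,m,cams=cams);print("expected",p0.round(2),"fit",p.round(2),round(f,3),"F",s["contact_force"].round(1))
tiles=[]
for c in K:
    q=np.vstack([proj(c,T(p0,P)) for P in HANG]).mean(0);x,y=(q-50).astype(int)
    b=cv2.resize(cv2.cvtColor(im[c],cv2.COLOR_RGB2BGR)[y:y+100,x:x+100],(400,400),interpolation=cv2.INTER_CUBIC)
    for P in HANG: cv2.polylines(b,[cv2.convexHull(((proj(c,T(p,P))+.5-[x,y])*4).astype(np.int32))],True,(255,255,255),1)
    tiles.append(b)
cv2.imwrite(f"pics/held_{col}_{s['clock']:.0f}.png",np.hstack(tiles))
E
python3 m3.py o; ls pics
```

```text
side [339 139] [64 81] 918.0
top [340 233] [34 55] 100.0
expected [ 4.5501e+02 -1.2406e+02  1.8542e+02  9.0000e-02] fit [ 4.5127e+02 -1.1311e+02  1.8437e+02  2.0000e-01] 5.636 F [ 0.9  0.4 -1.5]
crop1.png
held_o_5.png
ov1.png
side0.png
top0.png
```

```bash
python3 m3.py o side; python3 go.py 627.3 145 290 1.657
```

```text
side [339 139] [64 81] 920.0
top [340 234] [34 54] 98.0
expected [ 4.5489e+02 -1.2405e+02  1.8496e+02  9.0000e-02] fit [ 4.7500e+02 -1.5997e+02  1.6360e+02  2.2000e-01] 0.322 F [-0.8  0.5 -0.9]
shift [ 1.26   0.982 -0.01 ] turn [-0.003 -0.001  0.008] n 1.26 clipped shift [ 1.     0.779 -0.008] turn [-0.002 -0.001  0.007] clock 5.4 F [ 0.2  0.1 -1.2] pos [ 455.1 -124.2  288.2] [-3.140e+00 -1.000e-03  1.664e+00] 0.13
```

View pics/held_o_5.png

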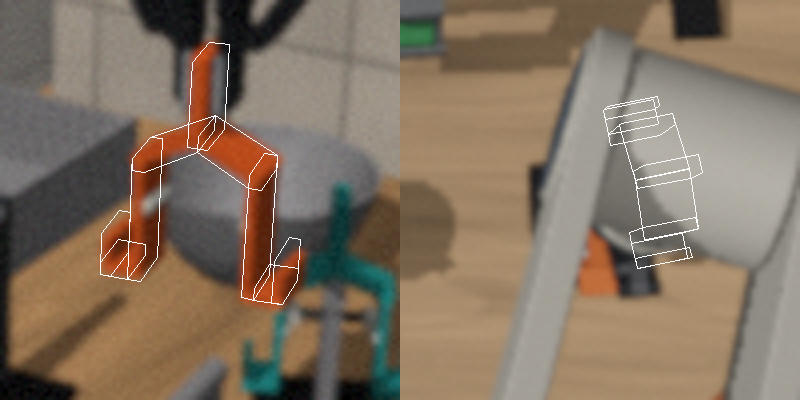

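The side crop shows orange held upright in the grip, with its feet level and clear of the stand. I'll carry it to the rail.

Call:
step_arm:
  moves:
    - [[0,0,0],[0.16,0.12,0],-1]
    - [[0,0,0],[0.35,0.27,0],-1]
    - [[0,0,0],[0.55,0.43,0],-1]
    - [[0,0,0],[0.75,0.58,0],-1]
    - [[0,0,0],[0.9,0.7,0],-1]
    - [[0,0,0],[1.0,0.78,0],-1]
    - [[0,0,0],[1.0,0.78,0],-1]

```text
clock: 6.1
eef_pos: [593.7, 92.1, 287.9]
tcp_rot: [-3.141, -0.001, 1.666]
contact_force: [0.3, -0.6, -1.7]
opening: 0.131
grasp_force: 78.9
```

```bash
python3 go.py 627.3 145 290 1.657
```

```text
shift [ 0.247  0.193 -0.01 ] turn [-0.001 -0.001  0.012] n 1 clipped shift [ 0.247  0.193 -0.01 ] turn [-0.001 -0.001  0.012] clock 6.1 F [ 0.3 -0.6 -1.7] pos [593.7  92.1 287.9] [-3.141e+00 -1.000e-03  1.666e+00] 0.13
```

Call:
step_arm:
  moves:
    - [[0,0,0.012],[0.12,0.1,-0.01],-1]
    - [[0,0,0.012],[0.22,0.17,-0.01],-1]
    - [[0,0,0.012],[0.247,0.193,-0.01],-1]
    - [[0,0,0.012],[0.247,0.193,-0.01],-1]
    - [[0,0,0.012],[0.247,0.193,-0.01],-1]

```text
clock: 6.6
eef_pos: [625.7, 140.9, 290.8]
tcp_rot: [-3.14, 0.001, 1.654]
contact_force: [0.4, -0.5, -2.1]
opening: 0.135
grasp_force: 78.8
```

Run:
```python
from lib import *
print(telemetry.sense()["eef_pos"],telemetry.sense()["tcp_rot"])
im={c:imaging.grab_frame(c) for c in K}
s=cv2.resize(im["side"][130:330,170:370],(500,500));t=cv2.resize(im["top"][150:270,210:330],(300,300))
o=np.zeros((500,800,3),np.uint8);o[:,:500]=s;o[:300,500:]=t
cv2.imwrite("pics/above.png",o[:,:,::-1])
```

```text
[625.65727125 140.92997121 290.80469071] [-3.14024977e+00  7.03992642e-04  1.65389805e+00]
```

View pics/above.png

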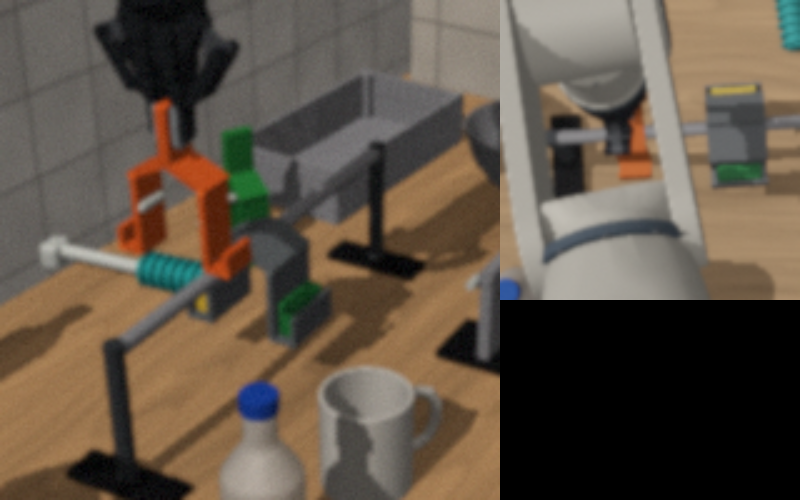

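Orange hangs above the bar, between the near post (side crop 115,345) and the caddy (270,270). Lowering it now.

Call:
step_arm:
  moves:
    - [[0,0,0],[0.02,0.006,0.08],-1]
    - [[0,0,0],[0.02,0.006,0.2],-1]
    - [[0,0,0],[0.02,0.006,0.32],-1]
    - [[0,0,0],[0.02,0.006,0.42],-1]
    - [[0,0,0],[0.02,0.006,0.5],-1]
    - [[0,0,0],[0.02,0.006,0.54],-1]
    - [[0,0,0],[0.02,0.006,0.54],-1]
    - [[0,0,0],[0.02,0.006,0.54],-1]

```text
clock: 7.5
eef_pos: [627.7, 146.2, 183.9]
tcp_rot: [3.141, -0.0, 1.654]
contact_force: [0.8, 0.0, -0.8]
opening: 0.129
grasp_force: 79.0
```

Call:
step_arm:
  moves:
    - [[0,0,0],[0,0,0.01],-1]
    - [[0,0,0],[0,0,0.02],-1]
    - [[0,0,0],[0,0,0.03],-1]
    - [[0,0,0],[0,0,0.035],-1]
    - [[0,0,0],[0,0,0.04],-1]
    - [[0,0,0],[0,0,0.045],-1]
    - [[0,0,0],[0,0,0.05],-1]
    - [[0,0,0],[0,0,0.05],-1]

```text
clock: 8.3
eef_pos: [627.2, 146.1, 173.1]
tcp_rot: [-3.141, 0.0, 1.654]
contact_force: [-0.7, 0.6, -2.0]
opening: 0.133
grasp_force: 79.0
```

```bash
python3 go.py 627.3 145 165 1.657
```

```text
shift [-0.005  0.     0.041] turn [-0.     0.    -0.004] n 1 clipped shift [-0.005  0.     0.041] turn [-0.     0.    -0.004] clock 8.3 F [-0.7  0.6 -2. ] pos [627.2 146.1 173.1] [-3.141  0.     1.654] 0.13
```

Call:
step_arm:
  moves:
    - [[0,0,0],[0,0,0.005],-1]
    - [[0,0,0],[0,0,0.01],-1]
    - [[0,0,0],[0,0,0.015],-1]
    - [[0,0,0],[0,0,0.02],-1]
    - [[0,0,0],[0,0,0.025],-1]
    - [[0,0,0],[0,0,0.03],-1]
    - [[0,0,0],[0,0,0.03],-1]
    - [[0,0,0],[0,0,0.03],-1]

```text
clock: 9.1
eef_pos: [627.2, 146.1, 167.3]
tcp_rot: [-3.142, -0.0, 1.654]
contact_force: [-0.5, 0.1, -1.5]
opening: 0.131
grasp_force: 79.0
```

Call:
step_arm:
  moves:
    - [[0,0,0],[0,0,0.005],-1]
    - [[0,0,0],[0,0,0.01],-1]
    - [[0,0,0],[0,0,0.01],-1]
    - [[0,0,0],[0,0,0.015],-1]
    - [[0,0,0],[0,0,0.015],-1]

```text
clock: 9.6
eef_pos: [628.0, 146.2, 165.1]
tcp_rot: [3.14, -0.0, 1.654]
contact_force: [-0.3, -0.5, 4.4]
opening: 0.127
grasp_force: 80.0
```

Contact is at 4.4 N upward and z 165, as expected. Releasing.

Call:
step_arm:
  moves:
    - [[0,0,0],[0,0,0],-0.9]
    - [[0,0,0],[0,0,0],-0.65]
    - [[0,0,0],[0,0,0],-0.5]
    - [[0,0,0],[0,0,0],-0.3]
    - [[0,0,0],[0,0,0],0.0]
    - [[0,0,0],[0,0,0],0.3]
    - [[0,0,0],[0,0,0],0.3]
  squeeze: 20

```text
clock: 10.3
eef_pos: [627.2, 146.1, 164.2]
tcp_rot: [-3.141, 0.0, 1.654]
contact_force: [-1.1, 0.2, -0.2]
opening: 0.649
grasp_force: 0.0
```

Call:
step_arm:
  moves:
    - [[0,0,0],[0,0,-0.1],0.3]
    - [[0,0,0],[0,0,-0.25],0.3]
    - [[0,0,0],[0,0,-0.45],0.6]
    - [[0,0,0],[0,0,-0.6],1]
    - [[0,0,0],[0,0,-0.6],1]

```text
clock: 10.8
eef_pos: [629.5, 146.6, 289.5]
tcp_rot: [3.134, -0.001, 1.654]
contact_force: [0.6, -0.8, 0.1]
opening: 1.0
grasp_force: 0.0
```

```bash
python3 go.py 450.8 -312.3 265 2.0
```

```text
shift [-2.212 -1.082  0.112] turn [ 0.01  0.   -0.44] n 2.21 clipped shift [-1.    -0.489  0.05 ] turn [ 0.005  0.    -0.199] clock 10.8 F [ 0.6 -0.8  0.1] pos [629.5 146.6 289.5] [ 3.134e+00 -1.000e-03  1.654e+00] 1.0
```

Call:
step_arm:
  moves:
    - [[0,0,-0.2],[-1.0,-0.49,0],1]
    - [[0,0,-0.2],[-1.0,-0.49,0],1]
    - [[0,0,-0.2],[-1.0,-0.49,0],1]
    - [[0,0,-0.2],[-1.0,-0.49,0],1]
    - [[0,0,-0.2],[-1.0,-0.49,0],1]
    - [[0,0,-0.2],[-1.0,-0.49,0],1]

```text
clock: 11.4
eef_pos: [544.8, -63.9, 283.8]
tcp_rot: [-3.141, 0.0, 1.808]
contact_force: [-0.3, 0.1, 0.1]
opening: 0.999
grasp_force: 0.0
```

```bash
python3 go.py 450.8 -312.3 265 2.0
```

```text
shift [-1.097 -0.748  0.095] turn [-0.001  0.    -0.245] n 1.1 clipped shift [-1.    -0.682  0.087] turn [-0.001  0.    -0.223] clock 11.4 F [-0.3  0.1  0.1] pos [544.8 -63.9 283.8] [-3.141  0.     1.808] 1.0
```

Call:
step_arm:
  moves:
    - [[0,0,-0.245],[-1.0,-0.69,0.08],1]
    - [[0,0,-0.245],[-1.0,-0.69,0.08],1]
    - [[0,0,-0.245],[-1.0,-0.69,0.08],1]
    - [[0,0,-0.245],[-1.0,-0.69,0.08],1]
    - [[0,0,-0.245],[-1.0,-0.69,0.08],1]
    - [[0,0,-0.245],[-1.0,-0.69,0.08],1]

```text
clock: 12.0
eef_pos: [458.2, -292.2, 267.4]
tcp_rot: [-3.14, 0.0, 2.0]
contact_force: [-0.6, 0.7, 1.3]
opening: 1.0
grasp_force: 0.0
```

```bash
cat > m4.py <<'E'
from lib import *
import sys
col=sys.argv[1];p0=np.array([float(v) for v in sys.argv[2:6]])
im={c:imaging.grab_frame(c) for c in K};m={}
for c in K:
    q=np.vstack([proj(c,T(p0,P)) for P in HANG]);lo=(q.min(0)-6).astype(int);w=(q.max(0)+6).astype(int)-lo
    m[c]=hue(im[c],2,12,(*lo,*w),150 if c=="top" else 165) if col=="o" else hue(im[c],78,98,(*lo,*w),80)
    print(c,m[c].sum())
p,f=fit(p0,m);print(col,p.round(2),round(f,3))
tiles=[]
for c in K:
    q=np.vstack([proj(c,T(p0,P)) for P in HANG]).mean(0);x,y=(q-50).astype(int)
    b=cv2.resize(cv2.cvtColor(im[c],cv2.COLOR_RGB2BGR)[y:y+100,x:x+100],(400,400),interpolation=cv2.INTER_CUBIC)
    if len(sys.argv)>6:
        for P in HANG: cv2.polylines(b,[cv2.convexHull(((proj(c,T(p,P))+.5-[x,y])*4).astype(np.int32))],True,(255,255,255),1)
    tiles.append(b)
cv2.imwrite(f"pics/fin_{col}.png",np.hstack(tiles))
E
python3 m4.py o 627 146 59 .087 ; python3 m4.py t 450.8 -312.3 25 .43; python3 go.py 450.8 -312.3 210 2.0
```

```text
side 1276.0
top 448.0
o [6.2939e+02 1.4596e+02 5.7660e+01 1.1000e-01] 0.454
side 568.0
top 200.0
t [ 4.5073e+02 -3.1086e+02  2.6680e+01  4.3000e-01] 2.111
shift [-0.093 -0.096  0.29 ] turn [ 0.    -0.001  0.005] n 1 clipped shift [-0.093 -0.096  0.29 ] turn [ 0.    -0.001  0.005] clock 12.2 F [-1.1  1.  -0.3] pos [ 460.4 -287.3  268. ] [ 3.141e+00 -1.000e-03  2.004e+00] 0.99
```

View pics/fin_o.png

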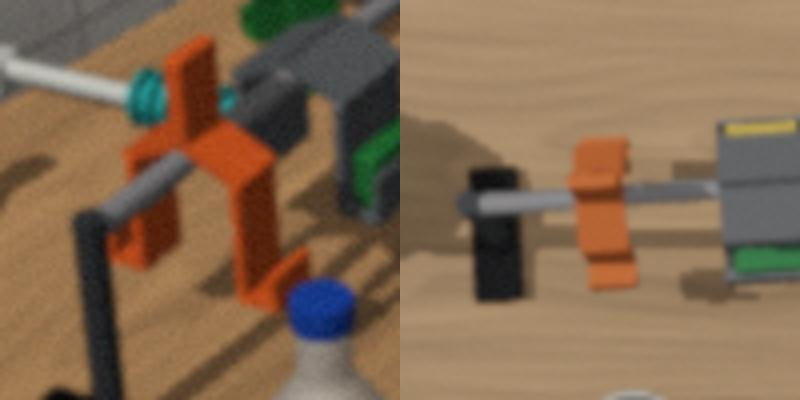

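Orange straddles the bar squarely, upright, about midway between post and caddy. Now the turquoise one.

Call:
step_arm:
  moves:
    - [[0,0,0.005],[-0.093,-0.096,0.1],1]
    - [[0,0,0.005],[-0.093,-0.096,0.2],1]
    - [[0,0,0.005],[-0.093,-0.096,0.29],1]
    - [[0,0,0.005],[-0.093,-0.096,0.29],1]
    - [[0,0,0.005],[-0.093,-0.096,0.29],1]

```text
clock: 12.7
eef_pos: [450.9, -312.3, 210.6]
tcp_rot: [-3.142, -0.0, 2.002]
contact_force: [0.8, -0.5, 1.7]
opening: 1.002
grasp_force: 0.0
```

```bash
python3 go.py 450.8 -312.3 130 2.0
```

```text
shift [-0.    -0.001  0.403] turn [-0.    -0.001  0.002] n 1 clipped shift [-0.    -0.001  0.403] turn [-0.    -0.001  0.002] clock 12.7 F [ 0.8 -0.5  1.7] pos [ 450.9 -312.3  210.6] [-3.142 -0.     2.002] 1.0
```

Call:
step_arm:
  moves:
    - [[0,0,0],[0,0,0.15],1]
    - [[0,0,0],[0,0,0.3],1]
    - [[0,0,0],[0,0,0.4],1]
    - [[0,0,0],[0,0,0.4],1]
    - [[0,0,0],[0,0,0.4],0.2]
    - [[0,0,0],[0,0,0.4],-0.3]
    - [[0,0,0],[0,0,0.4],-0.6]
    - [[0,0,0],[0,0,0.4],-1]
  squeeze: 60

```text
clock: 13.5
eef_pos: [450.7, -313.7, 131.3]
tcp_rot: [3.141, 0.001, 2.0]
contact_force: [0.8, 0.2, 0.7]
opening: 0.33
grasp_force: 0.0
```

Call:
step_arm:
  moves:
    - [[0,0,0],[0,0,0],-1]
    - [[0,0,0],[0,0,0],-1]
    - [[0,0,0],[0,0,0],-1]
    - [[0,0,0],[0,0,0],-1]
    - [[0,0,0],[0,0,0],-1]

```text
clock: 14.0
eef_pos: [450.0, -313.8, 131.0]
tcp_rot: [-3.141, 0.001, 2.0]
contact_force: [-2.2, -0.6, 6.0]
opening: 0.135
grasp_force: 58.5
```

Call:
step_arm:
  moves:
    - [[0,0,0],[0,0,-0.03],-1]
    - [[0,0,0],[0,0,-0.06],-1]
    - [[0,0,0],[0,0,-0.1],-1]
    - [[0,0,0],[0,0,-0.2],-1]
    - [[0,0,0],[0,0,-0.4],-1]
    - [[0,0,0],[0,0,-0.6],-1]
    - [[0,0,0],[0,0,-0.8],-1]
    - [[0,0,0],[0,0,-0.8],-1]
  squeeze: 80

```text
clock: 14.8
eef_pos: [452.5, -314.8, 296.8]
tcp_rot: [3.136, 0.008, 2.0]
contact_force: [0.3, -1.6, -2.1]
opening: 0.13
grasp_force: 79.3
```

Call:
step_arm:
  moves:
    - [[0,0,0],[0,0,0],-1]
    - [[0,0,0],[0,0,0],-1]

```text
clock: 15.0
eef_pos: [449.4, -312.7, 289.2]
tcp_rot: [-3.141, -0.002, 2.0]
contact_force: [0.6, 0.2, -2.5]
opening: 0.13
grasp_force: 79.3
```

```bash
python3 go.py 650.5 -110 290 1.657
```

```text
shift [ 0.504  1.336 -0.004] turn [-0.002 -0.002  0.436] n 1.34 clipped shift [ 0.377  1.    -0.003] turn [-0.001 -0.002  0.327] clock 15.0 F [ 0.6  0.2 -2.5] pos [ 449.4 -312.7  289.2] [-3.141e+00 -2.000e-03  2.000e+00] 0.13
```

Call:
step_arm:
  moves:
    - [[0,0,0.1],[0.06,0.16,0],-1]
    - [[0,0,0.2],[0.13,0.35,0],-1]
    - [[0,0,0.3],[0.21,0.55,0],-1]
    - [[0,0,0.436],[0.28,0.75,0],-1]
    - [[0,0,0.436],[0.34,0.9,0],-1]
    - [[0,0,0.436],[0.378,1.0,0],-1]
    - [[0,0,0.436],[0.378,1.0,0],-1]

```text
clock: 15.7
eef_pos: [601.4, -159.0, 288.0]
tcp_rot: [-3.139, -0.002, 1.66]
contact_force: [-0.7, 0.4, -2.0]
opening: 0.13
grasp_force: 79.4
```

```bash
python3 go.py 650.5 -110 290 1.657
```

```text
shift [ 0.222  0.266 -0.01 ] turn [-0.003 -0.002  0.004] n 1 clipped shift [ 0.222  0.266 -0.01 ] turn [-0.003 -0.002  0.004] clock 15.7 F [-0.7  0.4 -2. ] pos [ 601.4 -159.   288. ] [-3.139e+00 -2.000e-03  1.660e+00] 0.13
```

Call:
step_arm:
  moves:
    - [[0,0,0.004],[0.1,0.12,0],-1]
    - [[0,0,0.004],[0.19,0.23,0],-1]
    - [[0,0,0.004],[0.222,0.266,0],-1]
    - [[0,0,0.004],[0.222,0.266,0],-1]
    - [[0,0,0.004],[0.222,0.266,0],-1]
    - [[0,0,0.004],[0.222,0.266,0],-1]

```text
clock: 16.3
eef_pos: [648.8, -113.7, 290.0]
tcp_rot: [-3.141, 0.0, 1.653]
contact_force: [-0.1, 0.2, -2.1]
opening: 0.128
grasp_force: 79.5
```

```bash
python3 go.py 650.5 -110 185 1.657
python3 - <<'E'
from lib import *
im={c:imaging.grab_frame(c) for c in K}
s=cv2.resize(im["side"][110:270,220:380],(500,500));t=cv2.resize(im["top"][140:260,290:410],(300,300))
o=np.zeros((500,800,3),np.uint8);o[:,:500]=s;o[:300,500:]=t
cv2.imwrite("pics/above2.png",o[:,:,::-1])
E
```

```text
shift [0.018 0.011 0.525] turn [-0.001  0.    -0.005] n 1 clipped shift [0.018 0.011 0.525] turn [-0.001  0.    -0.005] clock 16.3 F [-0.1  0.2 -2.1] pos [ 648.8 -113.7  290. ] [-3.141  0.     1.653] 0.13
```

View pics/above2.png

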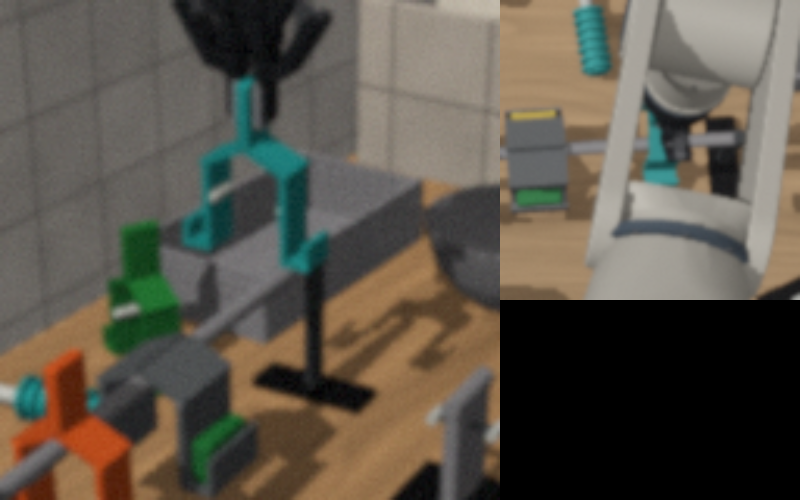

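Turquoise is above the bar, between the caddy and the far post. The green look-alike sits well behind it, roughly 30 mm clear. Lowering.

Call:
step_arm:
  moves:
    - [[0,0,0],[0.018,0.008,0.08],-1]
    - [[0,0,0],[0.018,0.008,0.2],-1]
    - [[0,0,0],[0.018,0.008,0.32],-1]
    - [[0,0,0],[0.018,0.008,0.42],-1]
    - [[0,0,0],[0.018,0.008,0.5],-1]
    - [[0,0,0],[0.018,0.008,0.54],-1]
    - [[0,0,0],[0.018,0.008,0.56],-1]
    - [[0,0,0],[0.018,0.008,0.57],-1]

```text
clock: 17.2
eef_pos: [651.4, -109.0, 176.4]
tcp_rot: [3.141, 0.0, 1.654]
contact_force: [-0.2, 0.1, -2.0]
opening: 0.132
grasp_force: 79.3
```

Call:
step_arm:
  moves:
    - [[0,0,0],[0,0,0.005],-1]
    - [[0,0,0],[0,0,0.01],-1]
    - [[0,0,0],[0,0,0.015],-1]
    - [[0,0,0],[0,0,0.02],-1]
    - [[0,0,0],[0,0,0.025],-1]
    - [[0,0,0],[0,0,0.03],-1]
    - [[0,0,0],[0,0,0.03],-1]
    - [[0,0,0],[0,0,0.03],-1]

```text
clock: 18.0
eef_pos: [651.1, -108.9, 170.2]
tcp_rot: [-3.142, -0.0, 1.654]
contact_force: [0.3, 0.6, -1.7]
opening: 0.125
grasp_force: 79.3
```

Call:
step_arm:
  moves:
    - [[0,0,0],[0,0,0.005],-1]
    - [[0,0,0],[0,0,0.01],-1]
    - [[0,0,0],[0,0,0.015],-1]
    - [[0,0,0],[0,0,0.015],-1]
    - [[0,0,0],[0,0,0.015],-1]

```text
clock: 18.5
eef_pos: [651.0, -108.9, 167.2]
tcp_rot: [-3.141, -0.0, 1.654]
contact_force: [0.0, -0.8, -2.3]
opening: 0.128
grasp_force: 79.3
```

Call:
step_arm:
  moves:
    - [[0,0,0],[0,0,0.005],-1]
    - [[0,0,0],[0,0,0.01],-1]
    - [[0,0,0],[0,0,0.01],-1]
    - [[0,0,0],[0,0,0.01],-1]

```text
clock: 18.9
eef_pos: [651.3, -108.9, 166.7]
tcp_rot: [3.141, 0.0, 1.654]
contact_force: [-3.0, 1.0, 7.8]
opening: 0.124
grasp_force: 81.1
```

Contact made. Releasing.

Call:
step_arm:
  moves:
    - [[0,0,0],[0,0,0],-0.9]
    - [[0,0,0],[0,0,0],-0.65]
    - [[0,0,0],[0,0,0],-0.5]
    - [[0,0,0],[0,0,0],-0.3]
    - [[0,0,0],[0,0,0],0.0]
    - [[0,0,0],[0,0,0],0.3]
    - [[0,0,0],[0,0,0],0.3]
  squeeze: 20

```text
clock: 19.6
eef_pos: [651.1, -108.9, 165.2]
tcp_rot: [-3.141, -0.0, 1.654]
contact_force: [0.5, -0.1, -0.5]
opening: 0.65
grasp_force: 0.0
```

Call:
step_arm:
  moves:
    - [[0,0,0],[0,0,-0.1],0.3]
    - [[0,0,0],[0,0,-0.25],0.3]
    - [[0,0,0],[0,0,-0.45],0.6]
    - [[0,0,0],[0,0,-0.6],1]
    - [[0,0,0],[0,0,-0.6],1]

```text
clock: 20.1
eef_pos: [653.4, -109.3, 290.6]
tcp_rot: [3.134, 0.002, 1.654]
contact_force: [-0.1, 0.2, -0.6]
opening: 1.002
grasp_force: 0.0
```

Call:
step_arm:
  moves:
    - [[0,0,0],[-0.6,-0.9,0],1]
    - [[0,0,0],[-0.6,-0.9,0],1]
    - [[0,0,0],[-0.6,-0.9,0],1]
    - [[0,0,0],[-0.6,-0.9,0],1]
    - [[0,0,0],[-0.6,-0.9,0],1]
    - [[0,0,0],[-0.6,-0.9,0],1]

```text
clock: 20.7
eef_pos: [480.0, -244.6, 285.0]
tcp_rot: [-3.141, -0.0, 1.651]
contact_force: [1.1, 0.7, 0.3]
opening: 1.001
grasp_force: 0.0
```

```bash
python3 - <<'E'
from lib import *
im={c:imaging.grab_frame(c) for c in K}
print(telemetry.sense()["clock"],telemetry.sense()["eef_pos"])
s=cv2.resize(im["side"][140:340,180:380],(480,480),interpolation=cv2.INTER_CUBIC);t=cv2.resize(im["top"][140:270,215:395],(800-480,231))
t=cv2.resize(im["top"][165:245,225:305+90],(320,151))
o=np.zeros((480,800,3),np.uint8);o[:,:480]=s;o[:151,480:]=t
z=im["top"][170:235,335:385];o[160:160+312,480:480+240]=cv2.resize(z,(240,312),interpolation=cv2.INTER_CUBIC)
cv2.imwrite("pics/final.png",o[:,:,::-1])
E
python3 m4.py t 651 -109 59 .087; python3 m4.py o 628 146 59 .087
```

```text
20.8 [ 482.22460953 -243.36377608  285.16309829]
side 817.0
top 459.0
t [ 6.4946e+02 -1.0852e+02  6.1980e+01  1.1000e-01] 0.742
side 1274.0
top 448.0
o [6.2918e+02 1.4593e+02 5.8310e+01 1.0000e-01] 0.455
```

View pics/final.png

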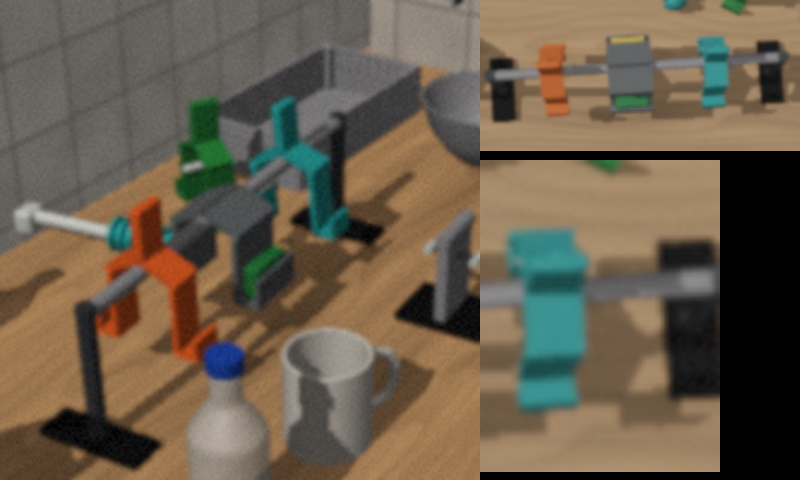

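Both hangers hang straight and square on the bar, clear of the caddy and posts, and the caddy hasn't moved. Handing in.

```bash
python3 -c "
from rig import r
print(r.sign_off())"
```

```text
the job is handed in; nothing more can be done
None
```

The orange hanger hangs on the radiator side of the caddy and the turquoise one on the other side; in the last pictures both hang straight and clear of the caddy and posts, and the job was handed in at about 21 s of the 61 s allowed.

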